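# Tune and draw out the standby aerial

## Robot

A 6-joint arm with a two-finger parallel gripper is mounted at the origin on the work surface. World frame = base frame: x ahead of the robot, y to its left, z up, the work surface at z = 0. Lengths are in mm, angles in rad, forces in N, time in s.
With the tool pointing down it reaches from about 300 to 750 mm from the base axis. Payload 8.5 kg.
Tool frame: the origin (TCP) lies at the very end of the fingers, on their centre line; the grasp point (between the pads) lies 19 mm behind it; z points along the fingers, y is the line along which they close (so a half turn about z gives the same grasp; the last joint's range is limited). The gripper opens to 88 mm and grips with 3 to 60 N. Pads are 18 mm wide; open, the fingers measure 123 mm over their backs; the gripper's body (75 mm by 187 mm) begins 45 mm behind the grasp point.
Start: joints at [-1.365, 0.381, 1.297, -0, 1.464, -0.215], TCP at [224.662, -502.003, 238.748] pointing down, gripper open.
Joint ranges: [-3.11, 3.11], [-0.89, 2.33], [0.22, 2.48], [-1.42, 4.56], [0.17, 2.85], [-2.88, 2.88]. Speed limits (rad/s): [2.39, 2.39, 3.14, 3.14, 3.14, 3.14].

## Interface

Orientations are given as a unit quaternion [w, x, y, z].
In Python, from rig import manip, command_gripper, planner, read_state, cams, workorder gives the robot as it stands. Calls block until the motion is done:
- manip.move_ptp(position, orientation): joint-space move of the TCP to a pose.
- manip.move_linear(position, attitude=None, vel=150): straight line of the TCP; attitude=None keeps the orientation; vel is the mean speed in mm/s.
- manip.movej(angles): joint-space move.
- command_gripper(opening, strength=None): finger opening in mm; strength is the grip in N (None keeps the last); returns when the fingers have stopped.
- manip.hold(seconds).
- planner.solve_ik(position, orientation): joint angles nearest the present ones, or None.
- read_state(): the state.
- cams.capture(name): name is "scene" or "top"; returns a dict with "color" (384x512x3 uint8, red, green, blue), "z_map" (384x512 float32, mm along the optical axis (not along the pixel's ray), 0 where there is no reading), "vertical_fov" (degrees; the focal length in pixels is half the picture's height over the tangent of half this angle, whatever the lens; pixels are square), "cx", "cy" (the principal point, pixels), "k1" (the pictures are not rectified: a ray, as slopes to the right and down, at radius r is drawn at 1 + k1 r^2 times it, then the intrinsics apply), "R" (3x3) and "t" (3): a world point X has camera coordinates R X + t. Camera axes: x right, y down, z forward; pixel columns grow to the right and rows downward; lengths in mm; the calibration is good to about 2 mm. A picture is of the moment at which its call begins.
A pose or a line that the arm cannot do raises manip.Unreachable and nothing moves.
- workorder.finish_job(): hands the job in; it is judged then, once.
Trained networks look in a picture, given as the dict that the camera call returned (one of the last four; its "shot" number tells which), for a name from the list of things; names that differ only in an ending like _2 or _b are one class to them, and where a whole thing is asked for, a point or a joint stands for the part that bears it (a point fixed in the world has none). Each returns a list of dicts, best first, with "score" (0 to 1); they miss things now and then, are a little off and sometimes report something else, mostly with a low value. They report only what shows in the picture. A call takes as long as a camera call. They do not tell look-alikes from the thing itself.
- cams.cut_out(query, picture): "region" (384x512 bool, what is visible of it) and "extent" ([left, top, width, height] in pixels, round what is visible of it).
The state is a dict: "clock": time; "joint_pos": joint angles; "joint_vel": joint speeds; "effort": joint torques, N m; "tcp_pos": TCP position; "ee_rot": TCP orientation; "wrist_force": force on the tool from outside, world axes, zero at the start; "moment": the same for the moment, N m; "grip_width": finger opening in mm; "grasp_force": force on a finger pad.
Only numpy, scipy, OpenCV 4.12 (cv2) and the standard library are available. Lean on these libraries where they do the work, as an engineer would, in place of code of your own. Each camera call takes 0.05 s, during which the arm holds its last target. There are 200 camera calls.

## Task

Set up the standby aerial for a signal check: turn the tuner's handwheel clockwise (it takes several grips) until its pointer bar points at the white index mark on the housing, and let go of it. Then squeeze the button in the side of the telescoping aerial's head, pull the aerial straight up past its first stop to its second stop (fully out), and finish still holding it there by the head: it springs back if let go. Leave everything else on the desk where it is.

Things in the scene. Friction and masses are not known exactly. Their poses are not given: they have to be found in the camera images.
- tuner_wheel (a joint): Angle of the tuner's black ribbed handwheel about its vertical axis, rad: 0 when the raised pointer bar on its top points at the white index mark; negative at the start (about -3 to -2); it GROWS as the wheel is turned CLOCKWISE seen from above. End stops at -3.3 and +0.8. Stays where it is left; needs about 0.06 N m.
- wheel_grip (a point): Point on the handwheel's axis at mid height of its rim: the place to grip it across its diameter. The wheel is a 62 mm diameter, 36 mm tall upright cylinder (18 mm of it above and below this point); under it there is a 12 mm gap to the flat top of the housing. 117 mm above the desk. A 6 mm tall hub and the pointer bar stand on top.
- wheel_pointer (a point): Outer end of the metal pointer bar on top of the handwheel, 29 mm from the axis.
- index_mark (a point): The white painted index line (26 x 5 mm) on top of the tuner housing, 52 mm from the wheel's axis, on the side away from the robot; never moves within the housing.
- tuner: Grey aerial tuner, a fixed box 150 x 150 mm, 85 mm tall, handwheel in the middle of its top; origin centre of underside, its x axis runs from the wheel's axis to the index mark.
- stand: Fixed grey stand of the telescoping aerial: round foot 120 mm wide tapering to a 28 mm tube, 118 mm tall; origin centre of underside, z is the aerial's axis, its y axis points to the side the button is on.
- aerial (a joint): How far the aerial is drawn straight up, m. Button out: caught at 0 (fully in) and at the first stop (let go at 0.051 to 0.059, it rests at 0.05). Button in: slides freely from 0 to 0.12, the second stop, the rigid end of travel, which has NO catch: a spring (4 N when in, 7 N when out, plus 1.3 to 2.5 N weight; damped, 6 N at 0.1 m/s) draws it back if let go.
- aerial_button (a joint): How far the release button on the aerial's head is squeezed in, m: 0 out, 0.005 fully in (3.5 N to start, 7 N fully in). Beyond about 0.0035 it frees the aerial.
- head_foot (a point): Black block on top of the aerial by which it is pulled: 30 mm (x) x 34 mm (y) x 40 mm (z), rounded edges, this point is the centre of its underside (122 mm above the desk when the aerial is in). The button is in its +y face; the -y face is plain. Cannot turn, only rises.
- aerial_grip (a point): Centre of the head at the height to grip (22 mm above the head's underside, 18 mm below its top). Gripping across the head's y axis, from above, squeezes the button against the far face: 40 mm wide with the button out, 35 mm with it in.
- button_face (a point): Centre of the outer face of the grey button, which is 18 mm wide, 24 mm tall and stands 6 mm out of the head's +y face; it moves along -y as it is squeezed in.
- fist_mic: black hand microphone lying on the desk, 100 x 52 x 32 mm, origin under its body
- stub_aerial: short rigid rubber aerial on a round 60 mm steel foot, 105 mm tall, does not telescope; origin centre of underside
- mug: white mug, 78 mm wide, 92 mm tall, origin centre of underside
- handheld: black hand-held radio standing upright, 34 x 56 mm, 160 mm tall with its stub; origin centre of underside
- stapler: stapler lying, 130 x 34 x 45 mm, origin centre of underside
- logbook: blue closed logbook lying flat, 150 x 210 x 18 mm, origin centre of underside
- marker: white marker pen lying, 130 mm long, 16 mm thick, along its x
Mind the look-alikes: they are no part of the job. Leave any yellow look-alike of the stand alone.

How it is judged:
By the outcome, as a careful person would: the job done as asked, in the order asked, and still so for the second after the job is handed in, while the arm keeps its last pose, push and grip.
It also fails if it takes over 58 s, if anything falls off the work surface, if the arm or the gripper's body presses on something with over 40 N, if the wrist force passes 120 N, or if a joint passes its speed limit or range.

## Working session

There is one attempt and no reset: what is moved stays moved. The work goes in short steps, each a Python script; the robot and the scene stay as the last script left them, time stands still between calls to the robot, and variables do not carry over. Pictures are saved under pics/ and viewed, at most 10 in all, crops included, and the job is handed in when it is done.

```bash
mkdir -p pics; cat > h.py <<'E'
import numpy as np, cv2
from rig import manip, command_gripper, planner, read_state, cams, workorder
def K(p):
    f=p["color"].shape[0]/2/np.tan(np.radians(p["vertical_fov"])/2); return f
def world(p,uv,z=None):
    """pixels Nx2 (+depth) -> world"""
    uv=np.atleast_2d(np.asarray(uv,float)); f=K(p)
    d=(uv-[p["cx"],p["cy"]])/f; s=d.copy()
    for _ in range(10): s=d/(1+p["k1"]*(s**2).sum(1,keepdims=True))
    if z is None: z=p["z_map"][uv[:,1].astype(int),uv[:,0].astype(int)]
    c=np.c_[s,np.ones(len(s))]*np.asarray(z).reshape(-1,1)
    return (c-p["t"])@np.asarray(p["R"])
def cloud(p,mask):
    v,u=np.nonzero(mask&(p["z_map"]>0)); return world(p,np.c_[u,v]),np.c_[u,v]
def proj(p,X):
    c=np.atleast_2d(X)@np.asarray(p["R"]).T+p["t"]; s=c[:,:2]/c[:,2:]
    return s*(1+p["k1"]*(s**2).sum(1,keepdims=True))*K(p)+[p["cx"],p["cy"]]
def save(n,img): cv2.imwrite("pics/"+n,cv2.cvtColor(img,cv2.COLOR_RGB2BGR))
E
python3 - <<'E'
from h import *
P={n:cams.capture(n) for n in("scene","top")}
save("a.png",np.vstack([P["scene"]["color"],P["top"]["color"]])[:, :] if 0 else cv2.resize(np.hstack([P["scene"]["color"],P["top"]["color"]]),(800,300)))
for n,p in P.items():
  print(n,p["vertical_fov"],p["k1"],np.round(-np.array(p["R"]).T@p["t"]))
  for q in("tuner_wheel","tuner","stand","aerial","aerial_button","head_foot","wheel_pointer","stub_aerial"):
    for r in cams.cut_out(q,p)[:3]:
      X,_=cloud(p,r["region"]); 
      print(q,round(r["score"],2),r["extent"],np.round(np.median(X,0)) if len(X) else None, np.round(X.max(0)) if len(X) else None)
E
```

```text
scene 51.50118802273106 -0.09089475135306678 [1185. -490. 1107.]
tuner_wheel 0.64 [211.3, 204.9, 20.4, 22.7] [ 552. -168.  134.] [ 576. -118.  144.]
tuner_wheel 0.59 [285.5, 223.6, 16.4, 24.9] [691.  -2.  20.] [716.  39. 107.]
tuner 0.91 [194.4, 196.9, 65.0, 66.8] [ 570. -177.   86.] [625. -51. 144.]
tuner 0.47 [280.6, 120.7, 29.2, 12.8] [303. 345.  31.] [334. 416.  57.]
stand 0.89 [290.3, 159.5, 30.8, 46.8] [574. 160.  42.] [622. 290. 172.]
stand 0.85 [378.3, 128.7, 29.6, 50.5] [666. 505.  43.] [719. 627. 170.]
stand 0.74 [163.0, 159.5, 37.3, 49.8] [ 322. -198.   43.] [ 368. -115.  173.]
aerial 0.69 [391.5, 130.1, 16.6, 11.5] [659. 510. 151.] [672. 622. 170.]
aerial 0.65 [168.9, 162.3, 13.0, 12.5] [ 316. -192.  158.] [ 327. -136.  173.]
aerial 0.59 [302.5, 158.7, 15.5, 15.7] [568. 168. 153.] [582. 304. 172.]
aerial_button 0.44 [214.6, 203.0, 16.1, 22.5] [ 552. -168.  134.] [ 576. -114.  144.]
head_foot 0.6 [365.2, 152.3, 13.0, 12.1] [672. 346. 158.] [687. 369. 169.]
head_foot 0.43 [304.3, 155.9, 9.8, 14.3] [571. 167. 157.] [582. 188. 172.]
head_foot 0.42 [171.2, 161.3, 8.8, 13.6] [ 
[... 819 characters left out ...]
1 [301.5, 158.5, 21.2, 20.9] [ 542. -164.  133.] [ 580. -134.  143.]
aerial 0.64 [316.6, 237.5, 10.9, 5.8] [ 311. -187.  163.] [ 325. -170.  170.]
head_foot 0.64 [313.9, 236.4, 17.0, 7.7] [ 312. -188.  163.] [ 327. -170.  170.]
head_foot 0.57 [202.0, 160.9, 16.8, 8.1] [561. 172. 160.] [597. 215. 170.]
head_foot 0.52 [94.7, 130.9, 14.4, 11.5] [652. 516. 160.] [702. 609. 171.]
wheel_pointer 0.54 [303.3, 163.9, 21.7, 18.8] [ 540. -164.  133.] [ 570. -134.  143.]
stub_aerial 0.77 [256.2, 125.5, 11.0, 17.0] [682.   2.  18.] [714.  27. 109.]
stub_aerial 0.57 [284.3, 147.1, 49.7, 52.2] [ 538. -162.   85.] [631. -85. 143.]
stub_aerial 0.48 [193.6, 217.3, 25.0, 30.1] [335. 197.  13.] [391. 237.  23.]
```

View pics/a.png

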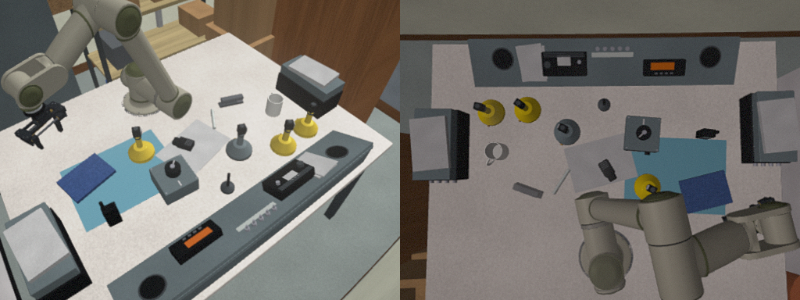

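```bash
python3 - <<'E'
from h import *
s=cams.capture("scene");t=cams.capture("top")
def crop(p,u,v,r,S=260): 
  c=cv2.getRectSubPix(p["color"],(2*r,2*r),(float(u),float(v))); return cv2.resize(c,(S,S),interpolation=cv2.INTER_CUBIC)
L=[(315,-188,140),(570,172,140),(660,512,140)]
L2=[(553,-163,125),(672,350,140)]
def im(p,X,r): 
  u=proj(p,np.array([X]))[0]; return crop(p,*u,r)
row1=np.hstack([im(s,x,30) for x in L]); row2=np.hstack([im(t,L[1],25),im(s,L2[0],32),im(s,L2[1],30)])
save("b.png",np.vstack([row1,row2]))
save("c.png",np.hstack([crop(t,*proj(t,np.array([x]))[0],r,400) for x,r in ((L2[0],28),(L[0],28))]))
E
```

```text
(no output)
```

View pics/b.png

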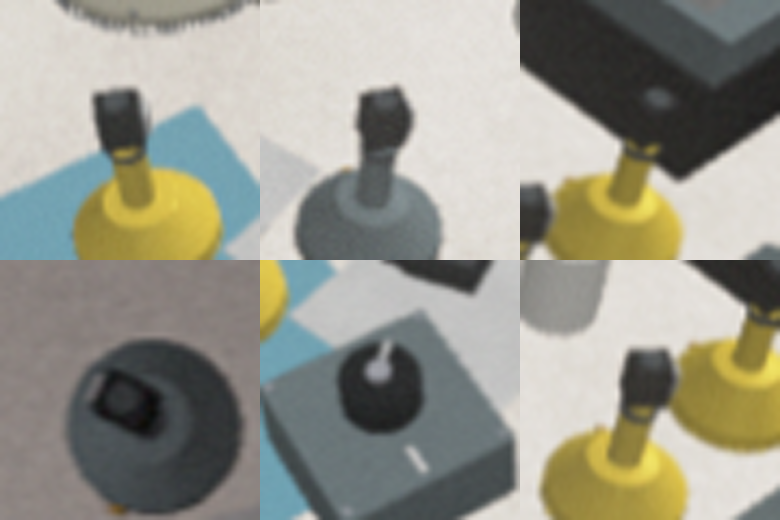

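View pics/c.png

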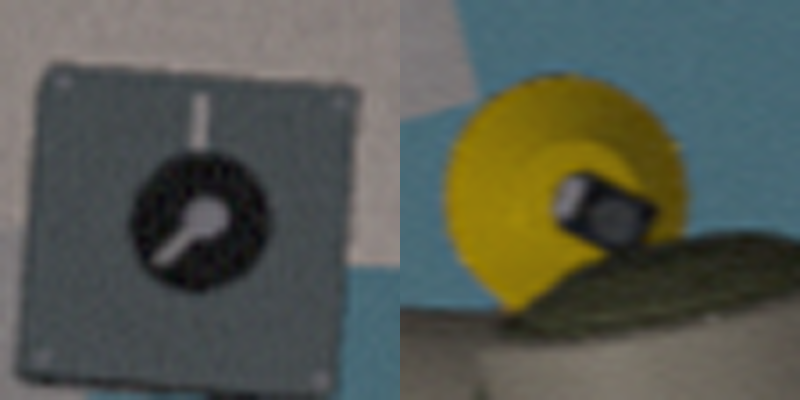

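The grey-footed stand at scene px (306,182), top px (213,167) is the one meant. The yellow ones at scene px (140·1.28,150·1.28), (284,140)·1.28 and (306,125)·1.28 are look-alikes. The crop shows its button (light) on the left/up face of the head. On the tuner the index mark points up (+x) and the pointer lower-left, so it needs about 2.3 rad clockwise.

```bash
cat > meas.py <<'E'
from h import *
def pointer(p,c,ax):
    """pointer angle rel. to index (rad, + = clockwise from above): bright pixels on the wheel top plane z~141"""
    f=np.linspace(-np.pi,np.pi,361); g=cv2.cvtColor(p["color"],cv2.COLOR_RGB2GRAY).astype(np.float32)
    rr=np.arange(12,27,1.); D=np.array([[c[0]+r*np.cos(ax-a),c[1]+r*np.sin(ax-a),138] for a in f for r in rr])
    uv=proj(p,D).astype(np.float32)
    v=cv2.remap(g,uv[:,0].reshape(1,-1),uv[:,1].reshape(1,-1),cv2.INTER_LINEAR).reshape(len(f),-1).mean(1)
    w=np.clip(v-np.percentile(v,80),0,None)**2
    k=f[v.argmax()]; d=np.angle(np.exp(1j*(f-k))); w[np.abs(d)>.5]=0
    return k+(w*d).sum()/w.sum()
E
python3 - <<'E'
from meas import *
for n in("scene","top"):
  p=cams.capture(n)
  full=np.ones(p["z_map"].shape,bool); X,uv=cloud(p,full)
  m=(abs(X[:,2]-85)<5)&(np.hypot(*(X[:,:2]-[550,-163]).T)<115)
  r=cv2.minAreaRect(X[m][:,:2].astype(np.float32)); print(n,"tuner rect",r,X[m][:,2].mean())
  w=(X[:,2]>126)&(np.hypot(*(X[:,:2]-[550,-163]).T)<60); q=X[w][:,:2]
  print("wheel top",cv2.minEnclosingCircle(q.astype(np.float32)),q.mean(0))
  g=p["color"].astype(int).min(2)[uv[:,1],uv[:,0]]
  i=m&(g>150)&(np.hypot(*(X[:,:2]-[550,-163]).T)<75)&(np.hypot(*(X[:,:2]-[550,-163]).T)>38); print("index",X[i].mean(0),i.sum(),g[m].max())
  h=(X[:,2]>140)&(np.hypot(*(X[:,:2]-[566,172]).T)<50); 
  t=h&(X[:,2]>157); print("head",cv2.minAreaRect(X[t][:,:2].astype(np.float32)),X[t].mean(0),t.sum())
  for a in np.c_[X[h],g[h],uv[h]][np.argsort(-g[h])][:6]: print("bright",np.round(a))
  tb=(X[:,2]>10)&(X[:,2]<100)&(np.hypot(*(X[:,:2]-[566,172]).T)<80); print("foot",cv2.minEnclosingCircle(X[tb][:,:2].astype(np.float32)))
  np.savez(n+".npz",**{k:v for k,v in p.items()})
E
```

```text
scene tuner rect ((543.4344482421875, -164.40341186523438), (151.61346435546875, 152.47569274902344), 84.44100189208984) 86.42757767283001
wheel top ((543.385986328125, -164.1698760986328), 32.058837890625) [ 545.90308985 -164.9691258 ]
index [ 584.33809263 -143.85817883   86.02959149] 15 197
head ((561.8479614257812, 174.09210205078125), (34.8033561706543, 31.345233917236328), 64.81047058105469) [563.42544893 170.09154206 163.75997264] 76
bright [567. 192. 156. 187. 315. 161.]
bright [575. 190. 155. 183. 316. 163.]
bright [547. 179. 162. 169. 308. 158.]
bright [551. 180. 165. 161. 309. 158.]
bright [558. 197. 151. 161. 314. 160.]
bright [571. 189. 157. 159. 315. 162.]
foot ((559.1640014648438, 172.56680297851562), 63.79035186767578)
top tuner rect ((543.0894775390625, -165.30355834960938), (149.75802612304688, 149.13735961914062), 84.9675521850586) 84.74453615484796
wheel top ((543.3592529296875, -165.52108764648438), 31.647037506103516) [ 542.77347066 -164.97342169]
index [nan nan nan] 0 123
head ((562.0439453125, 173.79627990722656), (37.8218879699707, 29.625), 64.31780242919922) [560.39014688 171.56429389 162.33416829] 100
bright [576. 189. 153. 104. 203. 159.]
bright [570. 193. 150. 101. 202. 161.]
bright [566. 192. 154.  91. 202. 162.]
bright [573. 189. 152.  90. 203. 160.]
bright [562. 195. 158.  89. 201. 163.]
bright [569. 189. 155.  76. 203. 161.]
foot ((559.7215576171875, 173.56234741210938), 62.213321685791016)<stdin>:10: RuntimeWarning: Mean of empty slice.
  ret = um.true_divide(
```

```bash
cat >> meas.py <<'E'
C=np.array([543.3,-164.9]); AX=np.radians(-5.3)
H=np.array([560.,172.5]); HY=np.radians(64.5)
def down(a): # tool y along world angle a
    a=a+np.pi/2; return [0,0,0,0] if a is None else [0.0,np.cos(a/2),np.sin(a/2),0.0]
E
python3 - <<'E'
from meas import *
for n in("scene","top"):
  p=dict(np.load(n+".npz")); print(n,pointer(p,C,AX))
s=read_state(); print(s["clock"],s["ee_rot"],s["joint_pos"])
for a in np.radians(range(-180,181,30)):
  q=planner.solve_ik([*C,98.],down(a)); print(round(np.degrees(a)),None if q is None else np.round(q,2))
q=planner.solve_ik([*H,125.],down(HY)); print(q)
q=planner.solve_ik([*H,250.],down(HY+np.pi)); print(q)
E
```

```text
scene -2.440902365280003
top -2.3793861020376417
1.1 [-1.16860024e-05  9.77945998e-01  2.08857907e-01  2.60335934e-06] [-1.36531561e+00  3.80585170e-01  1.29742547e+00  5.12091086e-06
  1.46360541e+00 -2.15333761e-01]
-180 [-0.5   0.55  1.45 -0.    1.14  2.64]
-150 [-0.5   0.55  1.45 -0.    1.14  2.11]
-120 [-0.5   0.55  1.45 -0.    1.14  1.59]
-90 [-0.5   0.55  1.45 -0.    1.14  1.07]
-60 [-0.5   0.55  1.45 -0.    1.14  0.54]
-30 [-0.5   0.55  1.45 -0.    1.14  0.02]
0 [-0.5   0.55  1.45 -0.    1.14 -0.5 ]
30 [-0.5   0.55  1.45 -0.    1.14 -1.03]
60 [-0.5   0.55  1.45 -0.    1.14 -1.55]
90 [-0.5   0.55  1.45 -0.    1.14 -2.07]
120 [-0.5   0.55  1.45 -0.    1.14 -2.6 ]
150 None
180 [-0.5   0.55  1.45 -0.    1.14  2.64]
[ 9.69203103e-02  5.44114511e-01  1.36826941e+00 -4.44089210e-16
  1.22920874e+00 -1.02881706e+00]
[ 9.69203103e-02  4.37447056e-01  1.17220835e+00 -4.44089210e-16
  1.53193725e+00  2.11277560e+00]
```

```bash
cat >> meas.py <<'E'
def turn(j0,d):
    """grip the wheel with last joint at j0, turn it clockwise by d, let go"""
    q=np.array(read_state()["joint_pos"]); q[5]=j0; manip.movej(q)
    command_gripper(58,30); s=read_state(); print("gripped",s["grip_width"],s["grasp_force"],np.round(s["wrist_force"],1))
    n=int(np.ceil(abs(d)/.5))
    for i in range(n):
        q[5]+=d/n; manip.movej(q)
    s=read_state(); print("turned",np.round(s["wrist_force"],1),np.round(s["moment"],2))
    command_gripper(86)
def look():
    r=[pointer(cams.capture(n),C,AX) for n in("scene","top")]; print("pointer",r,"clock",read_state()["clock"]); return r
E
python3 - <<'E'
from meas import *
yaw=np.radians(-28.6)+.7
manip.move_ptp([*C,210.],down(yaw)); print(read_state()["clock"])
manip.move_linear([*C,98.5]); s=read_state(); print(s["tcp_pos"],s["joint_pos"],s["clock"])
turn(s["joint_pos"][5],1.4)
print(read_state()["clock"])
p=cams.capture("scene"); u=proj(p,np.array([[*C,125]]))[0]
save("d.png",cv2.resize(cv2.getRectSubPix(p["color"],(100,75),tuple(map(float,u))),(640,480),interpolation=cv2.INTER_CUBIC)); look()
E
```

```text
2.8
[ 543.65741503 -165.30476739   99.32184445] [-5.03451529e-01  5.46885410e-01  1.45248303e+00 -2.52836951e-05
  1.14072123e+00 -7.03933067e-01] 3.6917
gripped 61.22575548328779 29.999654330313206 [-4.1 -1.9  2.3]
turned [-8.2  0.2  4.8] [-0.03  1.28 -0.06]
6.575
pointer [np.float64(-1.0287174794747556), np.float64(0.8998790824972442)] clock 6.725
```

View pics/d.png

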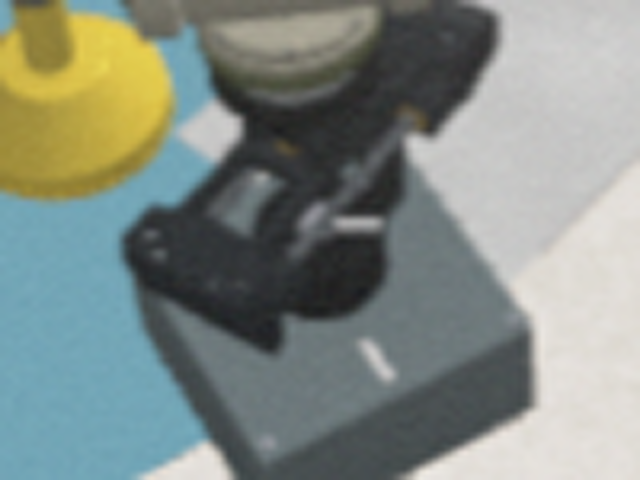

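The picture shows the wheel turned as commanded: pointer at px (355,223), index at (375,360), leaving about 1.0 rad. One more grip follows, then I'll rise and check.

```bash
python3 - <<'E'
from meas import *
turn(-.5,1.01)
manip.move_linear([*C,215.])
manip.move_ptp([400,60,300],down(HY))
P={n:cams.capture(n) for n in("scene","top")}
print([pointer(p,C,AX) for p in P.values()],read_state()["clock"])
im=[]
for n,p in P.items():
  u=proj(p,np.array([[*C,125]]))[0]; im.append(cv2.resize(cv2.getRectSubPix(p["color"],(60,60),tuple(map(float,u))),(400,400),interpolation=cv2.INTER_CUBIC))
save("e.png",np.hstack(im))
E
```

```text
gripped 61.50405276391688 29.999926909804344 [-4.8 -1.2  2.4]
turned [-8.3  1.1  4.1] [ 0.    1.17 -0.07]
[np.float64(0.017266981933751018), np.float64(-0.06264484355844346)] 12.7
```

View pics/e.png

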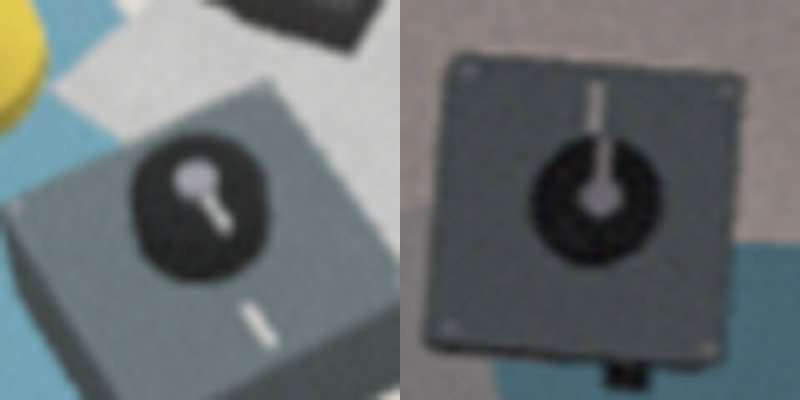

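Bar and index line are parallel and in line in both views (scene bar px (195,178)-(230,232), index (245,305)-(273,347)), and the measured angle averages -0.02 rad. The wheel is done and released, so next is the aerial.

```bash
python3 - <<'E'
from meas import *
manip.move_ptp([*H,235.],down(HY))
manip.move_linear([*H,125.],vel=100); s=read_state(); print(s["tcp_pos"],np.round(s["wrist_force"],1),s["clock"])
y=np.array([np.cos(HY),np.sin(HY)])
for w,f in((42,3),(30,3),(30,15),(30,40)):
  command_gripper(w,f); s=read_state(); F=np.array(s["wrist_force"]); print(w,f,s["grip_width"],s["grasp_force"],np.round(F,1),"along y",F[:2]@y)
p=cams.capture("scene"); u=proj(p,np.array([[*H,150]]))[0]
save("f.png",cv2.resize(cv2.getRectSubPix(p["color"],(80,60),tuple(map(float,u))),(640,480),interpolation=cv2.INTER_CUBIC))
E
```

```text
[560.29103229 172.53575754 125.66136779] [ 0.7 -0.2  0.3] 14.7833
42 3 42.15561547081807 2.5835911629965835 [ 2.5  4.4 -1.4] along y 5.095633719787791
30 3 41.698013090066766 2.989695538451258 [ 3.3  6.  -0.5] along y 6.854767945664294
30 15 37.64346381081229 14.980607587966688 [ 8.  14.5 -5. ] along y 16.51105630029369
30 40 37.16283527597238 39.95181510647825 [ 9.3 15.2 -5.9] along y 17.72066158616243
```

View pics/f.png

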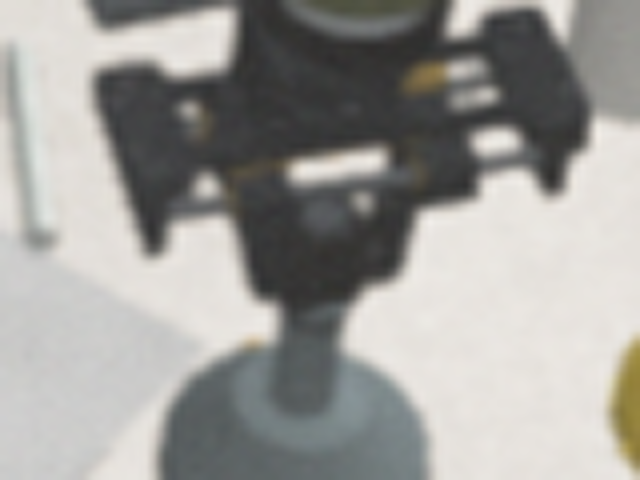

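The fingers straddle the head (px (325,235)) on the grey stand. But the width of 37.2 mm and the 17 N side force mean it is slightly off-centre or yawed, so I'll ease it by force and moment.

```bash
python3 - <<'E'
from meas import *
y=np.array([np.cos(HY),np.sin(HY)])
def rep(t):
  s=read_state(); F=np.array(s["wrist_force"]); print(t,round(s["grip_width"],2),round(float(s["grasp_force"]),1),np.round(F,1),"y",round(F[:2]@y,1),"M",np.round(s["moment"],2),np.round(s["tcp_pos"],1),s["clock"])
rep("0")
command_gripper(50); rep("open")
for off,dy in((2,0),(2,4),(2,-4),(3.5,0)):
  manip.move_linear([*(H+off*y),125.],down(HY+np.radians(dy)),vel=40)
  command_gripper(30,40); rep((off,dy)); command_gripper(50)
E
```

```text
0 37.14 40.0 [ 8.5 15.4 -4.9] y 17.6 M [ 2.15 -1.28  0.2 ] [561.3 174.9 125. ] 16.2667
open 49.93 0.0 [0.2 0.4 0.8] y 0.4 M [ 0.02 -0.16 -0.02] [559.8 172.2 124.9] 16.6583
(2, 0) 36.81 39.9 [ 3.1  5.3 -1. ] y 6.1 M [ 0.61 -0.53  0.31] [561.3 175.  125.1] 17.25
(2, 4) 36.95 40.0 [ 2.4  5.1 -1. ] y 5.6 M [ 0.63 -0.37 -0.23] [561.1 175.  125.1] 18.2417
(2, -4) 37.64 39.8 [ 3.   4.7 -1.3] y 5.6 M [ 0.57 -0.58  0.36] [561.4 174.8 125.1] 19.2667
(3.5, 0) 37.04 39.9 [-1.6 -5.2  0.3] y -5.4 M [-0.79  0.24  0.29] [561.2 175.  125. ] 20.2417
```

```bash
cat >> meas.py <<'E'
H=H+2.7*np.array([np.cos(HY),np.sin(HY)]); HY=HY+np.radians(2.3)
def rep(t):
  y=np.array([np.cos(HY),np.sin(HY)])
  s=read_state(); F=np.array(s["wrist_force"]); print(t,round(s["grip_width"],2),round(float(s["grasp_force"]),1),np.round(F,1),"y",round(F[:2]@y,1),"M",np.round(s["moment"],2),np.round(s["tcp_pos"],1),s["clock"]); return s
E
python3 - <<'E'
from meas import *
manip.move_linear([*H,125.],down(HY),vel=40)
command_gripper(25,40); rep("40"); command_gripper(25,58); rep("58")
for dz in (3,8): 
  manip.move_linear([*H,125.+dz],vel=30); s=rep(dz)
  if s["wrist_force"][2]<-25: manip.move_linear([*H,125.],vel=30); break
E
```

```text
40 36.96 40.0 [ 0.1  0.5 -0.5] y 0.5 M [ 0.16 -0.15  0.01] [561.2 175.  125. ] 21.225
58 36.47 58.0 [1.1 1.9 0.6] y 2.1 M [ 0.18 -0.19 -0.01] [561.2 175.1 125.1] 21.4417
3 36.55 58.0 [  9.4   4.8 -21.2] y 8.1 M [ 0.43 -1.53  0.01] [561.2 175.1 125.2] 21.6917
8 36.72 57.9 [ 17.2   6.8 -41.4] y 13.0 M [ 0.5  -2.66  0.13] [561.  175.1 127.3] 22.0083
```

```bash
python3 - <<'E'
from meas import *
x=np.array([np.sin(HY),-np.cos(HY)])
rep("now"); command_gripper(48); rep("open")
for dx,z in((4,125),(-4,125),(0,131)):
  manip.move_linear([*(H+dx*x),z],down(HY),vel=60)
  command_gripper(25,40); rep((dx,z)); command_gripper(48)
P={n:cams.capture(n) for n in("scene","top")}
p=P["scene"];u=proj(p,np.array([[*H,135]]))[0]; im=[cv2.resize(cv2.getRectSubPix(p["color"],(44,60),tuple(map(float,u))),(440,600),interpolation=cv2.INTER_CUBIC)]
save("g.png",im[0])
E
```

```text
now 36.49 58.0 [-4.   0.5 12.3] y -1.1 M [0.4  0.48 0.23] [561.2 175.1 126.9] 22.425
open 48.27 0.0 [0. 0. 0.] y 0.0 M [ 0.03 -0.12  0.02] [561.1 174.7 124.7] 22.8
(4, 125) 36.75 40.0 [ 1.1  0.8 -1.4] y 1.2 M [ 0.1  -0.29 -0.09] [564.9 173.4 124.9] 23.3667
(-4, 125) 36.96 40.0 [-1.   2.1  2.6] y 1.5 M [0.12 0.02 0.1 ] [557.5 176.6 125.1] 24.3417
(0, 131) 36.74 40.0 [1.1 1.3 1.5] y 1.6 M [ 0.09 -0.2  -0.01] [561.3 175.  131.1] 25.2917
```

View pics/g.png

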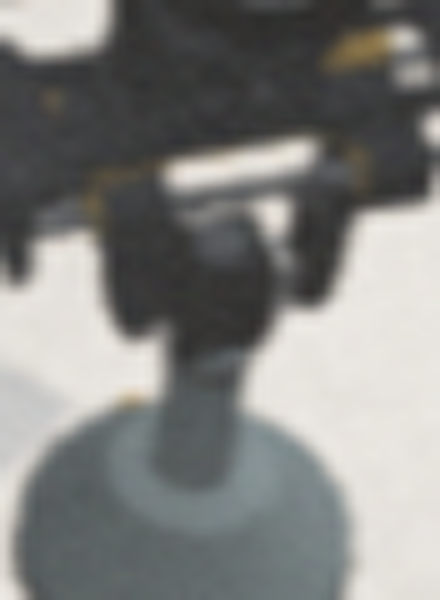

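```bash
python3 - <<'E'
from meas import *
from scipy.spatial.transform import Rotation as R
def att(yaw,tx=0,ty=0): # tilts (deg) about the head's x, y axes
  q=down(yaw); r=R.from_quat([*q[1:],q[0]])
  y=np.array([np.cos(HY),np.sin(HY),0]);x=np.array([np.sin(HY),-np.cos(HY),0])
  r=R.from_rotvec(np.radians(tx)*x)*R.from_rotvec(np.radians(ty)*y)*r; q=r.as_quat(); return [q[3],*q[:3]]
def tcp(a): # keep grasp point at z=144
  q=R.from_quat([*a[1:],a[0]]); return np.array([*H,144.])+19*q.apply([0,0,1])
print(read_state()["ee_rot"],down(HY))
a=att(HY); manip.move_linear(tcp(a),a,vel=60)
for w in(41,40,39,38,37,36): command_gripper(w,40); s=read_state(); print(w,round(s["grip_width"],2),round(float(s["grasp_force"]),1))
command_gripper(45)
for yaw,tx,ty in((8,0,0),(0,3,0),(0,-3,0)):
  a=att(HY+np.radians(yaw),tx,ty); manip.move_linear(tcp(a),a,vel=60)
  command_gripper(25,40); rep((yaw,tx,ty)); command_gripper(45)
E
```

```text
[-1.25316048e-04  2.01112606e-01  9.79568117e-01 -8.77985318e-05] [0.0, np.float64(0.2010779211459648), np.float64(0.9795752495993441), 0.0]
41 40.76 1.9
40 39.9 2.1
39 39.01 2.3
38 37.78 2.5
37 37.61 21.0
36 37.35 40.0
(8, 0, 0) 37.6 39.6 [-1.9 -3.   1.4] y -3.5 M [-0.34  0.12 -0.23] [561.  174.6 125.1] 28.3167
(0, 3, 0) 37.12 39.9 [-1.3 -3.1  2.7] y -3.4 M [-0.95  0.2   0.08] [561.5 175.5 125.1] 29.2167
(0, -3, 0) 37.2 39.7 [ 2.1  5.1 -3.2] y 5.5 M [ 1.19 -0.53  0.03] [560.8 174.6 124.8] 30.0833
```

```bash
python3 - <<'E'
from meas import *
y=np.array([np.cos(HY),np.sin(HY)])
manip.move_linear([*H,125.],down(HY),vel=60)
for s in (3,5,7,9,11):
  manip.move_linear([*(H-s*y),125.],vel=40); st=read_state(); print(s,"depth",round(float((H-st["tcp_pos"][:2])@y)-1.85-(st["grip_width"]-46)/2*-0,2),"F",round(float(np.array(st["wrist_force"])[:2]@y),1),round(st["grip_width"],2),round(float(st["grasp_force"]),1))
command_gripper(25,40); rep("close")
print(read_state()["clock"])
E
```

```text
3 depth 0.66 F 4.6 44.76 2.2
5 depth 1.93 F 8.7 45.04 4.4
7 depth 2.01 F 20.6 45.21 10.0
9 depth 2.08 F 31.7 45.2 15.7
11 depth 2.15 F 42.4 45.23 21.4
close 36.8 40.2 [ 29.4  58.5 -20.1] y 65.4 M [ 8.54 -4.32 -0.03] [561.3 174.8 124.8] 32.1917
32.1917
```

```bash
python3 - <<'E'
from meas import *
y=np.array([np.cos(HY),np.sin(HY)]);x=np.array([np.sin(HY),-np.cos(HY)])
command_gripper(46)
for dx,z in((9,125),(-9,125),(0,138),(0,118)):
  manip.move_linear([*(H+dx*x),z],down(HY),vel=80)
  command_gripper(25,40); rep((dx,z)); 
  if read_state()["grip_width"]<36: break
  command_gripper(45)
E
```

```text
(9, 125) 36.61 40.0 [ 3.1  4.4 -2.2] y 5.3 M [ 0.61 -0.45 -0.16] [569.3 171.5 124.9] 33.1583
(-9, 125) 36.58 40.0 [-1.  -0.1  3. ] y -0.5 M [ 0.08 -0.01  0.2 ] [553.1 178.5 125.2] 34.1583
(0, 138) 36.98 40.0 [0.9 2.4 0.3] y 2.6 M [ 0.18 -0.22  0.04] [561.1 175.1 137.8] 35.125
(0, 118) 36.89 40.0 [-0.2  1.5 -0.6] y 1.3 M [ 0.14 -0.17 -0.02] [561.3 175.  118.3] 36.1417
```

```bash
python3 - <<'E'
from meas import *
command_gripper(60); manip.move_linear([*H,125.],vel=80)
command_gripper(10,60); rep("fast")
for dz in(-3,0,2,4): manip.move_linear([*H,125.+dz],vel=30); rep(dz)
E
```

```text
fast 36.76 60.0 [ 0.9  2.5 -1. ] y 2.6 M [ 0.1  -0.16  0.05] [561.2 175.1 124.9] 37.6167
-3 36.4 60.0 [-7.8  0.4 21.1] y -2.7 M [-0.1   1.15  0.02] [561.2 175.1 124.8] 37.8667
0 36.87 60.0 [0.2 3.5 0.2] y 3.3 M [ 0.28 -0.21  0.08] [561.2 175.1 124.9] 38.1167
2 36.8 60.0 [  6.6   4.  -15.8] y 6.3 M [ 0.51 -1.1   0.05] [561.1 175.1 125. ] 38.3667
4 36.32 60.0 [ 12.5   5.8 -29.9] y 10.2 M [ 0.57 -1.96  0.05] [561.1 175.1 125.1] 38.6167
```

```bash
python3 - <<'E'
from meas import *
y=np.array([np.cos(HY),np.sin(HY)]);x=np.array([np.sin(HY),-np.cos(HY)])
manip.move_linear([*H,127.5],vel=40)
for n,o,d in(("y-",-4*y,0),("y+",4*y,0),("x+",4*x,0),("x-",-4*x,0),("yaw+",0*y,6),("yaw-",0*y,-6),("yaw+12",0*y,12)):
  manip.move_linear([*(H+o),127.5],down(HY+np.radians(d)),vel=60); s=rep(n)
  q=s["ee_rot"]; print("   yaw",round(np.degrees(2*np.arctan2(q[2],q[1]))-90-np.degrees(HY),1))
  if s["wrist_force"][2]>-12: print("maybe free")
E
```

```text
y- 36.38 60.2 [ 18.6  26.8 -25.3] y 32.0 M [ 3.19 -2.59 -0.06] [561.1 175.  125. ] 39.1167
   yaw 0.0
y+ 36.51 60.0 [ -3.  -16.1 -10.7] y -15.9 M [-2.4   0.19  0.08] [561.1 175.2 125.1] 39.4
   yaw -0.0
maybe free
x+ 36.83 60.0 [-9.1 11.  -8.9] y 6.5 M [1.63 1.17 0.02] [561.1 175.1 125. ] 39.65
   yaw 0.0
maybe free
x- 36.72 60.0 [ 24.3  -1.5 -27.1] y 8.2 M [-0.5  -3.65  0.31] [560.9 175.2 125.1] 39.9333
   yaw -0.0
yaw+ 36.74 60.7 [  8.6   3.6 -18.2] y 6.7 M [ 0.32 -1.52 -1.21] [561.5 174.7 125.1] 40.1917
   yaw 5.8
yaw- 37.35 61.0 [  2.    4.6 -12.7] y 5.0 M [ 0.79 -0.25  1.54] [559.9 175.6 125.4] 40.55
   yaw -5.8
yaw+12 36.94 62.5 [-6.5  4.3 -8.4] y 1.4 M [ 0.45  0.88 -1.23] [558.4 175.2 125.3] 41.0167
   yaw 11.9
maybe free
```

```bash
python3 - <<'E'
from meas import *
manip.move_linear([*H,125.],down(HY),vel=80)
im=[]
for k in range(2):
  fr=[cams.capture("scene") for _ in range(4)]; p=fr[0]
  u=proj(p,np.array([[*H,140]]))[0]; c=np.mean([f["color"] for f in fr],0).astype(np.uint8)
  im.append(cv2.resize(cv2.getRectSubPix(c,(32,48),tuple(map(float,u))),(400,600),interpolation=cv2.INTER_LANCZOS4))
  if k==0: command_gripper(70)
im=np.clip(np.hstack(im).astype(float)*1.6,0,255).astype(np.uint8)
save("i.png",im); rep("")
E
```

```text
70.05 0.0 [ 0.4 -0.2 -0.3] y -0.1 M [ 0.01 -0.2   0.  ] [561.2 174.9 125. ] 42.425
```

View pics/i.png

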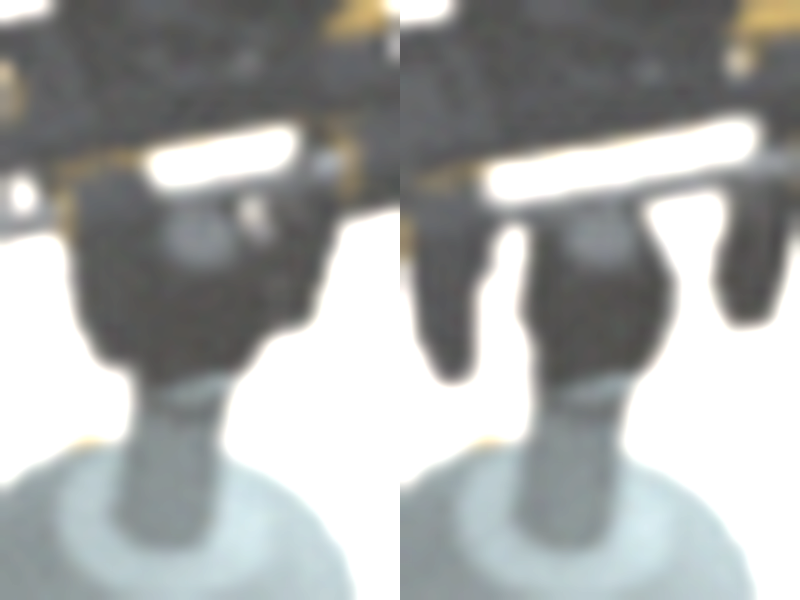

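```bash
python3 - <<'E'
from meas import *
command_gripper(44)
for f in (8,12,20):
  command_gripper(25,f); rep(f); manip.move_linear([*H,128.],vel=40); s=rep("lift")
  if s["wrist_force"][2]>-9 and s["tcp_pos"][2]>126.5 and f>8: print("free?"); break
  manip.move_linear([*H,125.],vel=40)
rep("end")
E
```

```text
8 37.51 8.0 [ 0.9  0.3 -0.3] y 0.7 M [ 0.12 -0.13  0.01] [561.2 175.  125. ] 43.2583
lift 37.41 8.0 [ 0.9  1.9 -6.7] y 2.1 M [ 0.46 -0.32 -0.08] [560.8 175.1 127.5] 43.5083
12 37.6 12.0 [-2.   3.1  0.7] y 2.0 M [ 0.3   0.19 -0.01] [561.1 175.  125.2] 43.975
lift 37.28 12.0 [  1.5   3.7 -11.3] y 4.0 M [ 0.63 -0.42 -0.02] [561.  175.  127.2] 44.225
20 37.2 20.0 [-2.6  3.   0.3] y 1.8 M [ 0.43  0.37 -0.04] [561.1 175.  125.4] 44.6917
lift 37.54 20.0 [  2.6   4.7 -12.3] y 5.4 M [ 0.77 -0.59  0.02] [561.1 175.  126.9] 44.9417
end 37.42 20.0 [-1.5  4.  -1.4] y 3.1 M [ 0.54  0.18 -0.04] [561.2 175.  125.4] 45.1917
```

```bash
cat > pull.py <<'E'
from meas import *
def attempt(yaw,F=60,off=0):
  a=HY+np.radians(yaw); y=np.array([np.cos(HY),np.sin(HY)]); h=H+off*y
  manip.move_linear([*h,125.],down(a),vel=100)
  command_gripper(25,F); s0=rep(yaw)
  manip.move_linear([*h,130.],vel=60); s=rep("lift")
  if s["tcp_pos"][2]-s0["tcp_pos"][2]>3 and s["wrist_force"][2]>-20:
    manip.move_linear([*h,140.],vel=60); s=rep("10up")
    if s["wrist_force"][2]>-25 and s["grip_width"]>34:
      manip.move_linear([*h,243.],vel=70); rep("top-2"); return True
  manip.move_linear([*h,125.],vel=100); command_gripper(48); return False
E
python3 - <<'E'
from pull import *
command_gripper(48)
for e in(14,-14):
  if attempt(e): print("FREE"); break
print(read_state()["clock"])
E
```

```text
14 38.33 58.1 [-1.2 -5.2  1.2] y -5.2 M [-0.87 -0.   -0.15] [561.1 174.  125. ] 46.2667
lift 38.11 57.5 [  6.8  -2.1 -21.6] y 0.7 M [-0.74 -1.23 -0.09] [560.9 174.  127. ] 46.5167
-14 38.84 60.0 [-2.2 -3.8  2. ] y -4.3 M [-0.67  0.18  0.38] [560.9 174.5 125. ] 48.0667
lift 38.6 60.0 [  8.4  -2.4 -22.9] y 1.1 M [-0.46 -1.25  0.47] [560.8 174.6 126.7] 48.3167
48.9167
```

```bash
python3 - <<'E'
from pull import *
command_gripper(70)
q=planner.solve_ik([*H,125.],down(HY)); q=np.array(q); q[5]+=np.pi; manip.movej(q); print(read_state()["clock"])
print(attempt(180)); print(read_state()["clock"])
E
```

```text
51.8833
180 36.56 60.0 [0.7 1.4 0.6] y 1.6 M [0.08 0.03 0.09] [561.2 175.  125. ] 52.7333
lift 36.31 60.0 [ 10.1   3.9 -25.3] y 7.6 M [ 0.39 -1.56  0.1 ] [561.  175.1 126.6] 52.9833
False
53.6083
```

```bash
python3 - <<'E'
from pull import *
y=np.array([np.cos(HY),np.sin(HY)])
manip.move_linear([*(H-2*y),124.],vel=150)
command_gripper(20,60); rep("grip")
manip.move_linear([*H,150.],vel=90); s=rep("150")
if s["grip_width"]>34:
  manip.move_linear([*H,244.5],vel=90); s=rep("top")
E
```

```text
grip 36.62 60.0 [ 6.2 11.2 -3.4] y 12.8 M [ 1.57 -0.71  0.02] [561.2 175.  124. ] 54.1833
150 36.63 59.9 [ 16.2   5.3 -43.8] y 11.3 M [ 0.46 -2.57  0.18] [560.9 175.  143.9] 54.625
top 33.92 60.0 [-1.6 -7.  -7.9] y -7.1 M [-0.59  0.03  0.15] [560.4 173.6 242.8] 55.825
```

```bash
python3 - <<'E'
from pull import *
z=244.5
while read_state()["clock"]<56.75:
  z+=6; manip.move_linear([*H,z],vel=70); s=rep(z)
  if s["wrist_force"][2]<-22: break
E
```

```text
250.5 33.76 60.0 [  5.3  -3.4 -29. ] y -1.0 M [-0.9  -0.64 -0.11] [559.9 173.6 244.9] 56.075
```

```bash
python3 - <<'E'
from rig import *
print(workorder.finish_job())
E
```

```text
the job is handed in; nothing more can be done
None
```

Job handed in at about 56.1 s of the 58 s limit: the wheel was on its mark within about 0.02 rad when last checked (12.7 s) and released. The aerial appears fully out and held at 60 N: the arm met a rigid stop at about 120 mm of travel. I took no final picture, and the catch gave way only on the last hard pull (about 44 N), after many failed squeezes, so I can't say for certain that the button freed it cleanly.

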